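Refit the U-bolt of the binding post

TASK

The U-bolt that clamps the brush-maker's binding post to its bracket has slid under the bench machine, so that only its two leg ends stick out. Draw it out by the legs, lay it down on the bench clear of the machine and take it afresh near its bend; then pass both legs round the post at once and through the two holes of the bracket until the bend is home against the post, and leave it lying level on the post's shoulder. Do not knock over the ferrules that stand about.

Things in the scene. Friction and masses are not known exactly. Their poses are not given: they have to be found in the camera images.
- ubolt: bright steel U-bolt of 8 mm round bar, 50 mm wide outside, 34 mm inside, 100 mm long, about 90 g. Starts flat on the bench, 37 to 56 mm of each leg showing, bend under the machine. Origin in the bar's middle plane (4 mm up when lying), midway between the legs where the half-round bend begins. y points to the bend; the straight legs run 75 mm along -y at x = +-21 mm; z is square to its plane
- ubolt_bend (a point): the outermost point of the U-bolt's bend, on the U's centre line, 25 mm from its origin along +y
- ubolt_tip_a (a point): round end of the leg at the U-bolt's x = +21 mm, y = -75 mm
- ubolt_tip_b (a point): round end of the leg at the U-bolt's x = -21 mm, y = -75 mm
- post: binding post, a round steel bar 30 mm thick with domed top 91 mm above the bench, fixed in front of the upright grey plate of its angle bracket. Origin on the post's axis at bench level, z up; the plate is on the -y side and the legs go in along -y from the +y side. The foot under all (x +-50, y -90 to +35 mm) is 8 mm high. The bend touches the post when the U-bolt's origin is at y = -2 mm
- post_shoulder (a point): on the post's axis at the level of the flat top of its round shoulder, 46 mm across and 41 mm above the bench; the fitted U-bolt lies on it (middle of the bar 45 mm above the bench)
- post_hole_a (a point): centre of the mouth of a round 12 mm through hole in the bracket's plate, on the face towards the post: x = +21, y = -30, z = 46 mm in the post's frame, axis along y. The plate is 10 mm thick (y = -30 to -40 mm), 96 mm wide and its top is 86 mm above the bench
- post_hole_b (a point): the same for the other hole, at x = -21 mm. Between the holes a saddle pad 22 mm wide fills the space from post to plate; behind the plate two gussets 44 mm high stand at x = +-43 mm
- jogger: the bench machine (bristle jogger), fixed. Origin at bench level under the middle of the front edge of its base plate, z up; the plate spans x = +-150 mm, y = 0 to 300 mm, underside 18 mm and top 28 mm above the bench, on round 30 mm feet centred at x = +-130, y = 25 and 275 mm. The casing above, up to 242 mm high, begins at y = 79 mm
- ferrule0: loose steel ferrule, an upright open sleeve 36 mm across, 38 mm high; origin at the centre of its underside, z up
- ferrule1: the same, standing in front of the machine beside the U-bolt's legs
- ferrule2: the same, standing beside the post's bracket
- ferrule3: the same, standing farther back on the bench
Mind the look-alikes: they are no part of the job. Of the things that look like the ubolt, take the one that is farthest from the robot's base at the start.

How it is judged:
By the outcome, as a careful person would: the job done as asked, in the order asked, and still so for the second after the job is handed in, with the robot touching nothing.
It also fails if it takes over 54 s, if anything falls off the work surface, if the arm or the gripper's body presses on something with over 40 N, if the wrist force passes 120 N, or if a joint passes its speed limit or range.

ROBOT

A 7-joint arm with a two-finger parallel gripper is mounted at the origin on the work surface. World frame = base frame: x ahead of the robot, y to its left, z up, the work surface at z = 0. Lengths are in m, angles in rad, forces in N, time in s.
With the tool pointing down it reaches from about 0.425 to 0.925 m from the base axis. Payload 6.8 kg.
Tool frame: the origin (TCP) lies at the very end of the fingers, on their centre line; the grasp point (between the pads) lies 19 mm behind it; z points along the fingers, y is the line along which they close (so a half turn about z gives the same grasp; the last joint's range is limited). The gripper opens to 85 mm and grips with 20 to 120 N. Pads are 22 mm wide; open, the fingers measure 114 mm over their backs; the gripper's body (76 mm by 85 mm) begins 54 mm behind the grasp point. The pads swing forward as they close: fully open they stand 13 mm farther back than shut.
Start: joints at [-1.411, 0.477, 0.022, 1.555, -0.011, 1.109, -0.083], TCP at [0.179, 0.651, 0.206] pointing down, gripper open.
Joint ranges: [-2.96, 2.96], [-0.34, 2.1], [-1.41, 1.46], [0.24, 2.44], [-1.37, 4.51], [0.17, 1.92], [-2.96, 2.96]. Speed limits (rad/s): [2.39, 2.39, 3.14, 3.14, 3.14, 3.14, 3.14].

INTERFACE

Orientations are given as a rotation vector (axis times angle).
In Python, from bench import r gives the robot as it stands.
- The arm moves only by the shell command python3 -m jog 'ROWS' [FORCE]. ROWS is JSON, a list of rows, each an object of numbers: "fingers": the finger opening in m, from 0 to 0.0854; "x", "y", "z": the shift along the tool's x, y, z in m; "rx", "ry", "rz": the turn, a rotation vector about the tool's x, y, z in degrees. In form: [{"fingers": .., "x": .., "y": .., "z": .., "rx": .., "ry": .., "rz": ..}, ...]. A call has 1 to 8 rows; each row shifts and turns the commanded pose from where the row before left it, along the tool's axes as they then stand; what a row does not reach is not made up. A row lasts 1/8 s, in which the tool goes at most 62.5 mm and 10.7 degrees, less where a joint would pass 70% of its speed; a pose out of reach is approached as far as the arm can. A call is refused whole if a number of a shift passes 0.0625 or a number of a turn 10.7, either way. A call with a gripper value outside its range is refused whole. The fingers move at their own pace and stop on an object; FORCE is the grip in N (left out, the last holds). Time passes only in rows, so rows that do not move let the fingers close. It gives the time, the measured TCP pose, the force, the opening and the grip force at its end, in the units of the state.
- r.get_obs(): the state, without advancing time (a new reading comes with each control period).
- r.grab_frame(name): name is "side" or "top" or "wrist"; returns (picture, depth): 480x640x3 uint8, red, green, blue; 480x640 float32, m along the optical axis (not along the pixel's ray), 0 where there is no reading.
- r.get_calibration(name): a dict with "mtx" (3x3 intrinsics, pixels), "extrinsics" (4x4, takes a point from camera to world coordinates). Camera axes: x right, y down, z forward; pixel columns grow to the right and rows downward; lengths in m; the calibration is good to about 2 mm. The wrist camera is an equidistant fisheye: a pixel r from the principal point sees the ray r / f radians off the axis. A picture is of the moment at which its call begins: read the wrist's pose just before it. get_calibration takes no time and is no camera call; for the wrist camera it gives the pose at the moment of the call.
- r.hand_in(): hands the job in; it is judged then, once.
Trained networks look in the newest picture that a camera, given by its name, has taken for a name from the list of things; names that differ only in an ending like _2 or _b are one class to them, and where a whole thing is asked for, a point or a joint stands for the part that bears it (a point fixed in the world has none). Each returns a list of dicts, best first, with "score" (0 to 1); they miss things now and then, are a little off and sometimes report something else, mostly with a low value. They report only what shows in the picture. A call takes as long as a camera call. They do not tell look-alikes from the thing itself.
- r.search_frame(target, camera): "xyz" ([x, y, z] in m, in world coordinates, good to about 4 mm: the middle of the surface that is visible of it).
- r.landmark_of(target, camera): "xyz" ([x, y, z] in m, in world coordinates, good to about 4 mm: a listed point, or the origin of a listed thing).
The state is a dict: "clock": time; "joints": joint angles; "qvel": joint speeds; "tau": joint torques, N m; "tcp_pos": TCP position; "orientation": TCP orientation; "contact_force": force on the tool from outside, world axes, zero at the start; "moment": the same for the moment, N m; "grip_width": finger opening in m; "gripper_force": force on a finger pad.
Only numpy, scipy, OpenCV 4.12 (cv2) and the standard library are available. Lean on these libraries where they do the work, as an engineer would, in place of code of your own. Each camera call takes 0.05 s, during which the arm holds its last target. There are 200 camera calls.

## Working session

There is one attempt and no reset: what is moved stays moved. The work goes in short steps, Python scripts to look and compute and a shell command to move; the robot and the scene stay as the last step left them, time stands still between calls to the robot, and variables do not carry over. Pictures are saved under pics/ and viewed, at most 10 in all, crops included, and the job is handed in when it is done.

```bash
mkdir -p pics; ls
cat > h.py <<'E'
from bench import r
import numpy as np, cv2
from scipy.spatial.transform import Rotation as R
np.set_printoptions(precision=4,suppress=True)
def save(cam,name,crop=None,s=1):
    p,d=r.grab_frame(cam); q=p[:,:,::-1]
    if crop: a,b,c,e=crop; q=q[b:e,a:c]
    if s!=1: q=cv2.resize(q,None,fx=s,fy=s,interpolation=cv2.INTER_CUBIC)
    cv2.imwrite('pics/'+name,q); return p,d
def T():
    o=r.get_obs(); return np.array(o['tcp_pos']),R.from_rotvec(o['orientation']).as_matrix()
def w2p(cam,P):
    c=r.get_calibration(cam);E=np.linalg.inv(np.array(c['extrinsics']));q=E[:3,:3]@np.array(P)+E[:3,3]
    u=np.array(c['mtx'])@(q/q[2]); return u[:2]
E
python3 - <<'E'
from h import *
for c in ['side','top']:
    save(c,c+'0.png')
    for t in ['ubolt','ubolt_bend','ubolt_tip_a','post','post_shoulder','post_hole_a','jogger','ferrule0']:
        print(c,t,[(np.round(a['xyz'],3).tolist(),round(a['score'],2)) for a in r.landmark_of(t,c)])
print(r.get_obs()['clock'],T())
E
```

```text
pics
side ubolt [([0.28, 0.303, 0.004], 0.91), ([0.368, 0.209, 0.002], 0.88), ([0.511, 0.371, 0.001], 0.68), ([0.509, 0.104, 0.004], 0.57)]
side ubolt_bend [([0.265, 0.283, 0.005], 0.92), ([0.343, 0.205, 0.004], 0.72), ([0.511, 0.398, 0.006], 0.64), ([0.523, 0.122, 0.002], 0.59), ([0.558, 0.342, -0.001], 0.35), ([0.618, -0.227, -0.001], 0.28)]
side ubolt_tip_a [([0.336, 0.358, -0.0], 0.97), ([0.296, 0.377, 0.007], 0.92), ([0.43, 0.247, 0.008], 0.7), ([0.555, 0.301, 0.006], 0.64), ([0.495, 0.025, 0.003], 0.58), ([0.457, 0.044, 0.009], 0.57), ([0.508, 0.291, 0.0], 0.49)]
side post [([0.534, -0.127, 0.003], 0.9)]
side post_shoulder [([0.533, -0.124, 0.044], 0.82)]
side post_hole_a [([0.541, -0.158, 0.046], 0.78), ([0.677, 0.283, -0.001], 0.6), ([0.5, -0.145, 0.046], 0.58)]
side jogger [([0.552, 0.337, 0.001], 0.62)]
side ferrule0 [([0.62, -0.229, 0.0], 0.92), ([0.379, 0.092, -0.001], 0.91), ([0.675, 0.279, -0.002], 0.7), ([0.758, 0.042, -0.004], 0.56)]
top ubolt [([0.511, 0.101, 0.001], 0.79), ([0.276, 0.303, 0.003], 0.58), ([0.364, 0.213, 0.006], 0.57)]
top ubolt_bend [([0.263, 0.279, 
[... 200 characters left out ...]
, 0.001], 0.76), ([0.508, 0.292, 0.009], 0.74), ([0.435, 0.246, 0.004], 0.72), ([0.445, 0.209, 0.0], 0.69), ([0.295, 0.379, 0.006], 0.63), ([0.674, 0.281, 0.004], 0.52)]
top post [([0.535, -0.125, -0.003], 0.93), ([0.54, -0.161, 0.048], 0.52)]
top post_shoulder [([0.533, -0.124, 0.042], 0.64)]
top post_hole_a [([0.539, -0.163, 0.045], 0.94), ([0.498, -0.14, 0.048], 0.78)]
top jogger [([0.554, 0.338, 0.0], 0.58)]
top ferrule0 [([0.617, -0.23, 0.004], 0.89), ([0.758, 0.041, -0.001], 0.67), ([0.674, 0.282, 0.0], 0.62), ([0.378, 0.09, -0.004], 0.55)]
0.9 (array([0.1786, 0.651 , 0.2062]), array([[-0.9644,  0.2646, -0.    ],
       [ 0.2646,  0.9644,  0.0001],
       [ 0.    ,  0.    , -1.    ]]))
```

View pics/side0.png

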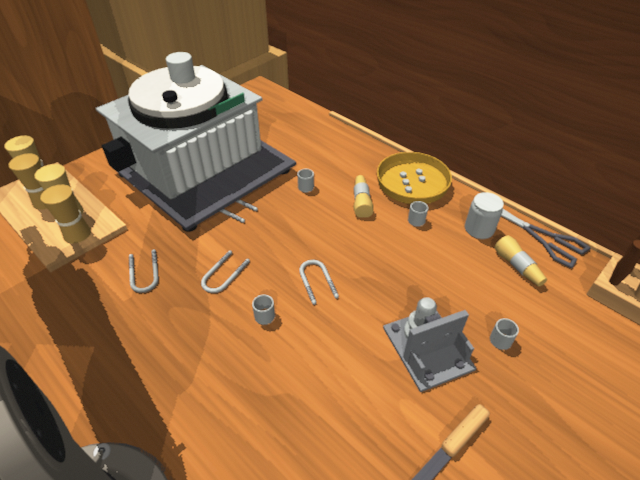

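View pics/top0.png

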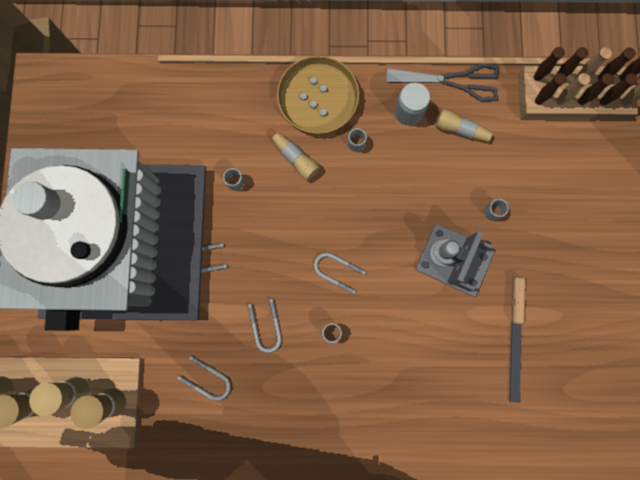

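The side view shows the real U-bolt's leg ends at about px (232,216) and (248,206), in front of the machine. The three whole U-bolts are look-alikes, and all of them are nearer the base. The top view shows the post at (450,248) and the leg tips at (222,245) and (226,267). I'll go round the machine's corner to above the legs.

```bash
cat >> h.py <<'E'
def plan(tgt,yaw=None):
    "tool-frame shift to world tgt; yaw deg of tool y (mod 180) -> rz"
    p,M=T(); d=M.T@(np.array(tgt)-p); s='shift %s mm'%np.round(d*1000,1)
    if yaw is not None:
        c=np.degrees(np.arctan2(M[1,1],M[0,1])); e=(yaw-c+90)%180-90; s+=' rz %.1f'%(-e)
    print('tcp',p,s)
E
python3 -m jog '[{"x":-0.01,"y":-0.03,"z":-0.05},{"x":-0.03,"y":-0.045,"z":-0.02},{"x":-0.03,"y":-0.05},{"x":-0.03,"y":-0.05},{"x":-0.03,"y":-0.05},{"x":-0.03,"y":-0.02}]'
python3 - <<'E'
from h import *
plan([0.535,0.26,0.20],10)
print(r.get_obs()['joints'])
p,M=T();c=r.get_calibration('wrist');E=np.array(c['extrinsics']);print(M.T@(E[:3,3]-p),M.T@E[:3,:3],c['mtx'])
E
```

```text
tcp [0.1786 0.651  0.2062] shift [-447.1 -282.7    6.2] mm rz 64.7
[-1.4111  0.4769  0.0224  1.5554 -0.0115  1.1093 -0.0831]
[ 0.0714  0.0004 -0.1685] [[-0.0004 -0.9605 -0.2783]
 [ 1.     -0.0008  0.0014]
 [-0.0016 -0.2783  0.9605]] [[371.6483   0.     321.1793]
 [  0.     371.6483 232.6777]
 [  0.       0.       1.    ]]validation failed for argument at $[0]...
```

```bash
python3 -m jog '[{"fingers":0.085,"x":-0.01,"y":-0.03,"z":-0.05,"rx":0,"ry":0,"rz":0},{"fingers":0.085,"x":-0.03,"y":-0.045,"z":-0.02,"rx":0,"ry":0,"rz":0},{"fingers":0.085,"x":-0.03,"y":-0.05,"z":0,"rx":0,"ry":0,"rz":0},{"fingers":0.085,"x":-0.03,"y":-0.05,"z":0,"rx":0,"ry":0,"rz":0},{"fingers":0.085,"x":-0.03,"y":-0.05,"z":0,"rx":0,"ry":0,"rz":0},{"fingers":0.085,"x":-0.03,"y":-0.02,"z":0,"rx":0,"ry":0,"rz":0}]'
python3 - <<'E'
from h import *
plan([0.535,0.26,0.20],10)
print(r.get_obs()['joints'])
E
```

```text
clock: 1.65
tcp_pos: [0.2684, 0.3695, 0.2765]
orientation: [-0.421, -3.113, -0.001]
contact_force: [-0.2, 0.7, 0.5]
grip_width: 0.085
gripper_force: 0.0
tcp [0.2684 0.3695 0.2765] shift [-286.1  -34.8   76.4] mm rz 64.6
[-1.1909  0.0389  0.1157  1.9692 -0.0053  1.1335  0.2289]
```

```bash
python3 -m jog '[{"fingers":0.085,"x":-0.057,"y":-0.02,"z":0,"rx":0,"ry":0,"rz":0},{"fingers":0.085,"x":-0.057,"y":-0.015,"z":0.01,"rx":0,"ry":0,"rz":0},{"fingers":0.085,"x":-0.057,"y":0,"z":0.02,"rx":0,"ry":0,"rz":0},{"fingers":0.085,"x":-0.057,"y":0,"z":0.023,"rx":0,"ry":0,"rz":0},{"fingers":0.085,"x":-0.058,"y":0,"z":0.023,"rx":0,"ry":0,"rz":0},{"fingers":0.085,"x":0,"y":0,"z":0,"rx":0,"ry":0,"rz":10.6},{"fingers":0.085,"x":0,"y":0,"z":0,"rx":0,"ry":0,"rz":10.6},{"fingers":0.085,"x":0,"y":0,"z":0,"rx":0,"ry":0,"rz":10.6}]'
python3 -m jog '[{"fingers":0.085,"x":0,"y":0,"z":0,"rx":0,"ry":0,"rz":10.6},{"fingers":0.085,"x":0,"y":0,"z":0,"rx":0,"ry":0,"rz":10.6},{"fingers":0.085,"x":0,"y":0,"z":0,"rx":0,"ry":0,"rz":10.6},{"fingers":0.085,"x":0,"y":0,"z":0,"rx":0,"ry":0,"rz":0}]'
python3 - <<'E'
from h import *
save('wrist','w1.png')
for t in ['ubolt_tip_a','ubolt','jogger']:
    print(t,[(np.round(a['xyz'],4).tolist(),round(a['score'],2)) for a in r.landmark_of(t,'wrist')])
print(r.search_frame('ubolt','wrist'))
plan([0.535,0.26,0.20],10)
print(T()[1],r.get_obs()['joints'])
E
```

```text
clock: 2.65
tcp_pos: [0.5348, 0.2628, 0.2001]
orientation: [-1.266, -2.875, 0.0]
contact_force: [-0.4, 0.5, -0.8]
grip_width: 0.0851
gripper_force: 0.0
clock: 3.15
tcp_pos: [0.5345, 0.2631, 0.2002]
orientation: [1.995, 2.427, -0.0]
contact_force: [-0.4, -0.4, -0.4]
grip_width: 0.0847
gripper_force: 0.0
ubolt_tip_a [([0.4965, 0.0231, 0.0001], 0.94), ([0.5067, 0.2897, 0.0027], 0.89), ([0.3335, 0.3609, 0.0042], 0.85), ([0.443, 0.2047, 0.0043], 0.69), ([0.435, 0.2465, 0.0041], 0.59), ([0.4579, 0.0446, 0.0004], 0.58), ([0.5502, 0.3038, 0.0007], 0.55)]
ubolt [([0.5124, 0.103, 0.0067], 0.93), ([0.3626, 0.2095, 0.0073], 0.89), ([0.2825, 0.3039, 0.0028], 0.56)]
jogger [([0.5506, 0.3396, -0.0009], 0.94)]
[{'xyz': [0.507, 0.3165, 0.0129], 'score': 0.82}, {'xyz': [0.2921, 0.3226, 0.0077], 'score': 0.7}, {'xyz': [0.3868, 0.2096, 0.0114], 'score': 0.67}, {'xyz': [0.4999, 0.0907, 0.0099], 'score': 0.61}]
tcp [0.5346 0.2629 0.2003] shift [-2.9 -0.2  0.3] mm rz 1.2
[[-0.1937  0.9811 -0.    ]
 [ 0.9811  0.1937  0.0002]
 [ 0.0002  0.     -1.    ]] [-1.0016  0.3921  0.5767  1.788  -0.2453  1.0333 -0.138 ]
```

View pics/w1.png

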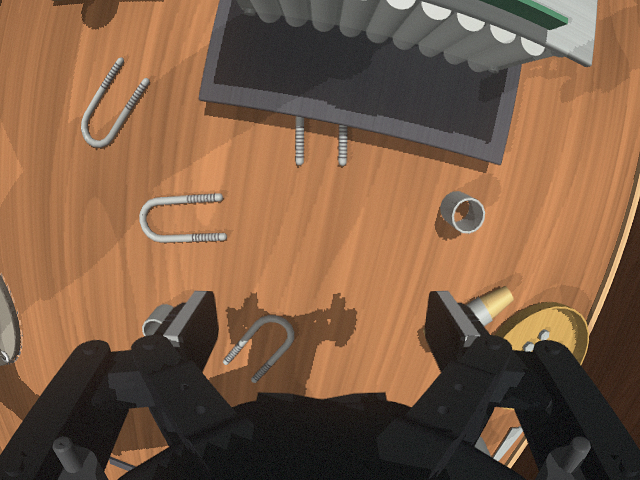

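The leg ends show at px (299,164) and (343,164), and both legs run straight up the picture, so the yaw is close.

```bash
cat >> h.py <<'E'
def w2p_wrist(P):
    c=r.get_calibration('wrist');E=np.linalg.inv(np.array(c['extrinsics']));q=E[:3,:3]@np.array(P)+E[:3,3];K=np.array(c['mtx'])
    th=np.arctan2(np.hypot(q[0],q[1]),q[2]);n=q[:2]/np.hypot(q[0],q[1]);return K[0,0]*th*n+K[:2,2]
def wray(uv,z):
    c=r.get_calibration('wrist');E=np.array(c['extrinsics']);K=np.array(c['mtx'])
    d=(np.array(uv,float)-K[:2,2])/K[0,0];th=np.hypot(*d);v=np.r_[d/max(th,1e-9)*np.sin(th),np.cos(th)]
    v=E[:3,:3]@v;o=E[:3,3];return o+v*(z-o[2])/v[2]
E
python3 - <<'E'
from h import *
p,M=T()
P=[wray(u,.004) for u in [(299,164),(343,164),(300,125),(343,130)]]
for q in P: print(q, M.T@(q-p)*1000)
v=P[1]-P[0];print(np.hypot(*v[:2]),np.degrees(np.arctan2(v[1],v[0])))
m=(P[0]+P[1])/2
print(m)
E
```

```text
[0.506  0.2944 0.004 ] [ 36.3688 -21.9575 196.2781]
[0.5484 0.3027 0.004 ] [ 36.3408  21.2261 196.2799]
[0.4998 0.3323 0.004 ] [ 74.7807 -20.6908 196.2867]
[0.5417 0.3356 0.004 ] [ 69.8553  20.9948 196.2873]
0.04318359452321252 11.13343587470825
[0.5272 0.2986 0.004 ]
```

```bash
python3 -m jog '[{"fingers":0.065,"x":0.023,"y":0,"z":0.045,"rx":0,"ry":0,"rz":0},{"fingers":0.065,"x":0.023,"y":0,"z":0.05,"rx":0,"ry":0,"rz":0},{"fingers":0.065,"x":0,"y":0,"z":0.05,"rx":0,"ry":0,"rz":0},{"fingers":0.065,"x":0,"y":0,"z":0.03,"rx":0,"ry":0,"rz":0},{"fingers":0.065,"x":0,"y":0,"z":0,"rx":0,"ry":0,"rz":0}]'
python3 - <<'E'
from h import *
save('wrist','w2.png')
p,M=T()
for t in ['ubolt_tip_a']:
    for a in r.landmark_of(t,'wrist'): print(M.T@(np.array(a['xyz'])-p)*1000,a['score'])
print(p)
E
```

```text
clock: 4.03
tcp_pos: [0.5241, 0.307, 0.0231]
orientation: [-1.995, -2.425, 0.007]
contact_force: [-0.1, -0.7, 0.6]
grip_width: 0.0653
gripper_force: 0.0
[-9.3779 22.9217 26.5098] 0.84
[-14.5195 -25.273   18.8743] 0.79
[ 110.6171 -207.4172   22.5213] 0.72
[ -40.5912 -100.2801   19.6869] 0.6
[  88.3927 -179.2633   22.4005] 0.59
[0.5256 0.3076 0.0249]
```

View pics/w2.png

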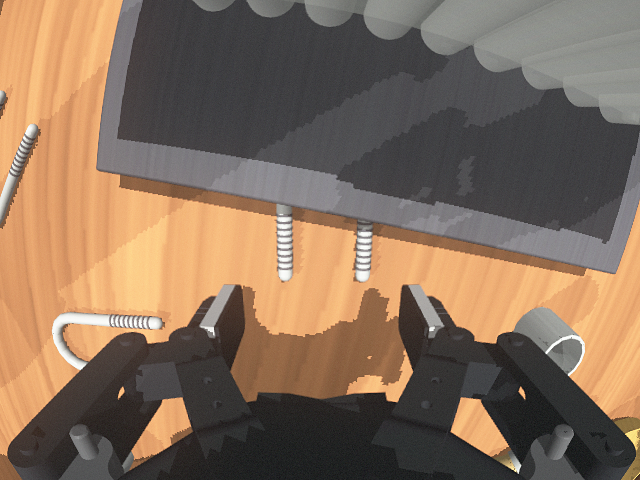

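The legs (px 285 and 363, ends at row 278) are centred between the pads (240 and 402). I'll descend and close.

```bash
python3 -m jog '[{"fingers":0.065,"x":0.002,"y":0,"z":0.02,"rx":0,"ry":0,"rz":0},{"fingers":0.065,"x":0,"y":0,"z":0.007,"rx":0,"ry":0,"rz":0},{"fingers":0.065,"x":0,"y":0,"z":0,"rx":0,"ry":0,"rz":0},{"fingers":0.045,"x":0,"y":0,"z":0,"rx":0,"ry":0,"rz":0},{"fingers":0.04,"x":0,"y":0,"z":0,"rx":0,"ry":0,"rz":0},{"fingers":0.04,"x":0,"y":0,"z":0,"rx":0,"ry":0,"rz":0}]' 40
```

```text
clock: 4.88
tcp_pos: [0.5256, 0.3101, -0.0015]
orientation: [1.997, 2.425, 0.001]
contact_force: [-0.5, 0.2, -0.9]
grip_width: 0.0401
gripper_force: 0.0
```

Run:
```python
from h import *
save('wrist','w3.png'); print(T(),r.get_obs()['grip_width'],r.get_obs()['contact_force'])
```

```text
(array([ 0.5256,  0.3101, -0.0016]), array([[-0.1917,  0.9815,  0.0003],
       [ 0.9815,  0.1917,  0.0003],
       [ 0.0002,  0.0004, -1.    ]])) 0.039814362143703 [-1.0349 -0.4009  0.4555]
```

View pics/w3.png

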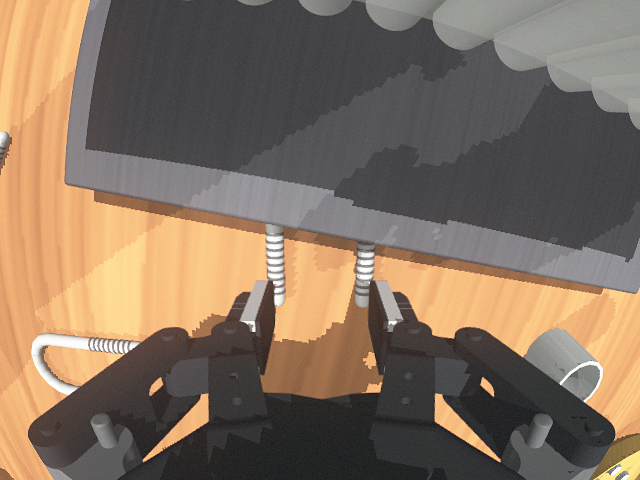

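Run:
```python
from h import *
p,M=T()
for u in [(279,303),(363,303)]: print(M.T@(wray(u,.004)-p)*1000)
for x in (-11,0,11): print(x,[w2p_wrist(p+M@np.array([x/1e3,s*.02,-.003])) for s in (-1,1)])
```

```text
[-11.5172 -21.1855  -5.5814]
[-11.5598  20.0479  -5.5669]
-11 [array([281.8551, 299.7695]), array([362.4167, 299.6794])]
0 [array([280.958 , 279.5097]), array([363.3413, 279.4289])]
11 [array([280.1068, 258.2574]), array([364.217 , 258.1876])]
```

Run:
```python
from h import *
p,M=T()
for z in (0,5,8,10,12,15,20): print(z,[w2p_wrist(p+M@np.array([x/1e3,-.02,-z/1e3])).round(0) for x in (-11,11)])
```

```text
0 [array([282., 297.]), array([281., 256.])]
5 [array([281., 302.]), array([280., 260.])]
8 [array([281., 304.]), array([279., 262.])]
10 [array([280., 306.]), array([279., 263.])]
12 [array([280., 308.]), array([278., 265.])]
15 [array([279., 311.]), array([277., 267.])]
20 [array([278., 316.]), array([276., 272.])]
```

```bash
python3 -c "
import cv2;a=cv2.imread('pics/w3.png')[220:400,200:440];cv2.imwrite('pics/w3c.png',cv2.resize(a,None,fx=3.3,fy=3.3,interpolation=cv2.INTER_CUBIC))"
```

```text
(no output)
```

View pics/w3c.png

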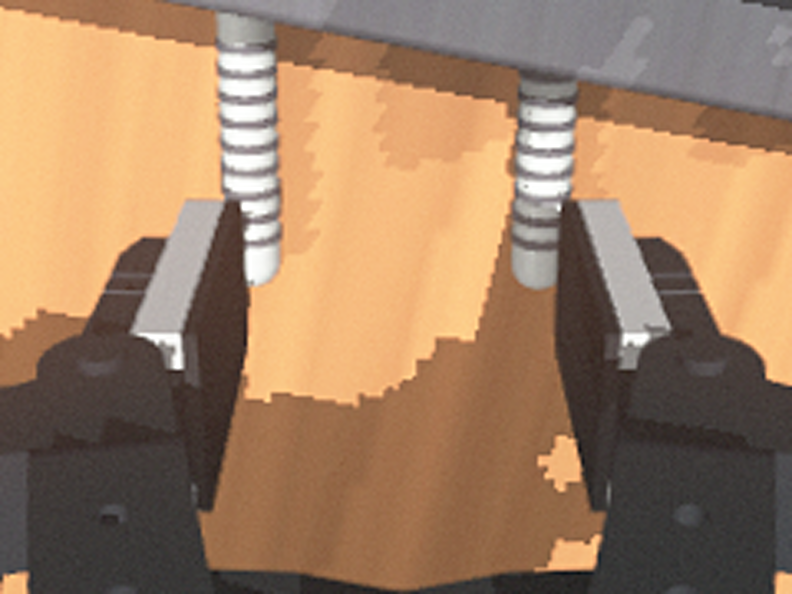

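Run:
```python
from h import *
from scipy.optimize import least_squares as L
p,M=T()
c=np.array([[240,200],[247,348],[560,200],[555,350]])/3.3+[200,220]
def f(q):
    x0,w,z,y0=q; return np.concatenate([w2p_wrist(p+M@np.array([x,y,-z]))-u for (x,y),u in zip([(x0+.011,y0-w),(x0-.011,y0-w),(x0+.011,y0+w),(x0-.011,y0+w)],c)])
s=L(f,[0,.02,.01,0],x_scale=.01);print(s.x*1e3,s.fun)
```

```text
[-1.8668 20.5496 25.5166 -0.4244] [-0.2196  0.0576  0.2244  0.3232  0.4996 -0.021  -0.5348 -0.3705]
```

Run:
```python
from h import *
p,M=T(); P,d=r.grab_frame('wrist'); c=r.get_calibration('wrist');E=np.array(c['extrinsics']);K=np.array(c['mtx'])
def pt(u,v):
    q=(np.array([u,v],float)-K[:2,2])/K[0,0];th=np.hypot(*q);s=np.r_[q/th*np.sin(th),np.cos(th)];s*=d[v,u]/s[2]
    return (M.T@(E[:3,:3]@s+E[:3,3]-p)*1000).round(1)
for u in [(271,284),(272,300),(273,320),(268,284),(264,290),(258,310),(378,284),(373,300),(371,315),(265,350),(279,300),(275,260),(363,300),(320,300)]: print(u,d[u[1],u[0]],pt(*u))
```

```text
(271, 284) 0.14639196 [ 11.1 -20.6 -33.4]
(272, 300) 0.14709093 [  4.5 -20.4 -34.6]
(273, 320) 0.15076531 [ -5.3 -20.6 -33.6]
(268, 284) 0.14467433 [ 11.8 -21.5 -35. ]
(264, 290) 0.13862082 [ 12.1 -22.2 -41.2]
(258, 310) 0.123854704 [ 11.6 -22.2 -56.7]
(378, 284) 0.14509562 [ 11.6  22.  -34.6]
(373, 300) 0.141887 [  6.9  19.6 -39.3]
(371, 315) 0.14759776 [ -1.7  19.7 -35.9]
(265, 350) 0.12573273 [ -3.3 -20.4 -59. ]
(279, 300) 0.17360488 [ -7.4 -20.5 -10.4]
(275, 260) 0.16739726 [ 13.1 -21.5 -11. ]
(363, 300) 0.17291784 [ -7.1  19.2 -11.1]
(320, 300) 0.1817147 [-11.   -1.1  -3. ]
```

The pads passed above the legs. Depth puts the finger ends well behind the nominal TCP at this opening, so I'll open, go lower while watching the force, and try again.

```bash
python3 -m jog '[{"fingers":0.062,"x":0,"y":0,"z":0,"rx":0,"ry":0,"rz":0},{"fingers":0.062,"x":0,"y":0,"z":0,"rx":0,"ry":0,"rz":0},{"fingers":0.062,"x":0,"y":0,"z":0.005,"rx":0,"ry":0,"rz":0},{"fingers":0.062,"x":0,"y":0,"z":0.002,"rx":0,"ry":0,"rz":0},{"fingers":0.062,"x":0,"y":0,"z":0,"rx":0,"ry":0,"rz":0}]' 40
python3 - <<'E'
from h import *
p,M=T(); P,d=save('wrist','w4.png'); c=r.get_calibration('wrist');E=np.array(c['extrinsics']);K=np.array(c['mtx'])
v,u=np.mgrid[0:480,0:640];q=np.stack([u-K[0,2],v-K[1,2]],-1)/K[0,0];th=np.hypot(q[...,0],q[...,1])+1e-9
s=np.dstack([q/th[...,None]*np.sin(th)[...,None],np.cos(th)]);s*=(d/s[...,2])[...,None]
W=s@E[:3,:3].T+E[:3,3];t=(W-p)@M*1000
m=(d>0)&(abs(t[...,0])<13)&(t[...,2]>-75)
for sg in (-1,1):
    k=m&(sg*t[...,1]>26)&(sg*t[...,1]<44)&(W[...,2]>.011)
    print(sg,k.sum(),np.percentile(t[k][:,2],[90,97,99,100]),np.percentile(W[k][:,2],[0,1,3,10])*1e3, np.percentile(sg*t[k][:,1],[0,2,10]))
E
```

```text
clock: 5.6
tcp_pos: [0.5252, 0.3098, -0.0092]
orientation: [-1.997, -2.425, 0.001]
contact_force: [0.2, -0.5, 0.3]
grip_width: 0.0625
gripper_force: 0.0
-1 2626 [-39.293  -35.0755 -32.9316 -30.9186] [21.7602 23.7746 25.9198 30.1358] [30.8239 31.055  31.2138]
1 2695 [-39.5074 -35.0941 -32.7077 -30.5774] [21.3779 23.5092 25.8978 30.3016] [30.0092 30.294  30.4669]
```

```bash
python3 -m jog '[{"fingers":0.062,"x":0,"y":0,"z":0.008,"rx":0,"ry":0,"rz":0},{"fingers":0.062,"x":0,"y":0,"z":0.006,"rx":0,"ry":0,"rz":0},{"fingers":0.062,"x":0,"y":0,"z":0.002,"rx":0,"ry":0,"rz":0},{"fingers":0.062,"x":0,"y":0,"z":0,"rx":0,"ry":0,"rz":0}]' 40
python3 -m jog '[{"fingers":0.04,"x":0,"y":0,"z":0,"rx":0,"ry":0,"rz":0},{"fingers":0.04,"x":0,"y":0,"z":0,"rx":0,"ry":0,"rz":0},{"fingers":0.04,"x":0,"y":0,"z":0,"rx":0,"ry":0,"rz":0}]' 40
```

```text
clock: 6.15
tcp_pos: [0.5253, 0.3099, -0.0251]
orientation: [-1.997, -2.425, 0.001]
contact_force: [0.9, -0.7, 0.3]
grip_width: 0.0622
gripper_force: 0.0
clock: 6.52
tcp_pos: [0.5257, 0.3101, -0.0242]
orientation: [1.997, 2.425, 0.001]
contact_force: [-1.2, -2.1, 5.1]
grip_width: 0.0476
gripper_force: 40.6
```

```bash
python3 -m jog '[{"fingers":0.056,"x":0,"y":0,"z":0,"rx":0,"ry":0,"rz":0},{"fingers":0.056,"x":0,"y":0,"z":0.003,"rx":0,"ry":0,"rz":0},{"fingers":0.056,"x":0,"y":0,"z":0.002,"rx":0,"ry":0,"rz":0},{"fingers":0.056,"x":0,"y":0,"z":0,"rx":0,"ry":0,"rz":0}]' 40
python3 -m jog '[{"fingers":0.04,"x":0,"y":0,"z":0,"rx":0,"ry":0,"rz":0},{"fingers":0.04,"x":0,"y":0,"z":0,"rx":0,"ry":0,"rz":0},{"fingers":0.04,"x":0,"y":0,"z":0,"rx":0,"ry":0,"rz":0}]' 40
```

```text
clock: 7.02
tcp_pos: [0.5253, 0.3101, -0.0292]
orientation: [-1.997, -2.424, 0.0]
contact_force: [-4.1, -0.5, 9.2]
grip_width: 0.0561
gripper_force: 4.9
clock: 7.4
tcp_pos: [0.5271, 0.3108, -0.0277]
orientation: [1.998, 2.424, 0.005]
contact_force: [-2.3, -1.2, 18.5]
grip_width: 0.0483
gripper_force: 46.5
```

```bash
python3 -m jog '[{"fingers":0.04,"x":0,"y":0,"z":-0.0015,"rx":0,"ry":0,"rz":0},{"fingers":0.04,"x":-0.01,"y":0,"z":0,"rx":0,"ry":0,"rz":0},{"fingers":0.04,"x":-0.015,"y":0,"z":0,"rx":0,"ry":0,"rz":0},{"fingers":0.04,"x":-0.015,"y":0,"z":0,"rx":0,"ry":0,"rz":0},{"fingers":0.04,"x":0,"y":0,"z":0,"rx":0,"ry":0,"rz":0}]' 60
python3 - <<'E'
from h import *
save('wrist','w5.png')
E
```

```text
clock: 8.02
tcp_pos: [0.5343, 0.2707, -0.0274]
orientation: [1.998, 2.424, 0.003]
contact_force: [-0.5, -1.3, 9.3]
grip_width: 0.0475
gripper_force: 67.1
```

View pics/w5.png

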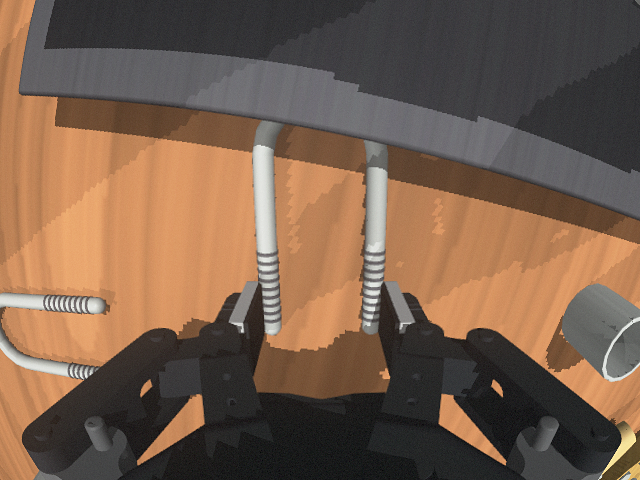

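The U-bolt is coming out: the legs are square between the pads and the bend shows at row 125. I'll continue the draw.

```bash
python3 -m jog '[{"fingers":0.04,"x":-0.02,"y":0,"z":0,"rx":0,"ry":0,"rz":0},{"fingers":0.04,"x":-0.03,"y":0,"z":0,"rx":0,"ry":0,"rz":0},{"fingers":0.04,"x":-0.03,"y":0,"z":0,"rx":0,"ry":0,"rz":0},{"fingers":0.04,"x":0,"y":0,"z":0,"rx":0,"ry":0,"rz":0},{"fingers":0.064,"x":0,"y":0,"z":0,"rx":0,"ry":0,"rz":0},{"fingers":0.064,"x":0,"y":0,"z":0,"rx":0,"ry":0,"rz":0},{"fingers":0.064,"x":0,"y":0,"z":-0.015,"rx":0,"ry":0,"rz":0},{"fingers":0.064,"x":0,"y":0,"z":-0.035,"rx":0,"ry":0,"rz":0}]' 60
python3 -m jog '[{"fingers":0.064,"x":0.02,"y":0,"z":-0.01,"rx":0,"ry":0,"rz":0},{"fingers":0.064,"x":0,"y":0,"z":0,"rx":0,"ry":0,"rz":0}]' 60
python3 - <<'E'
from h import *
save('wrist','w6.png')
p,M=T();print(p)
for t in ['ubolt','ubolt_bend','ubolt_tip_a']:
    for a in r.landmark_of(t,'wrist')[:4]: print(t,a['xyz'],M.T@(np.array(a['xyz'])-p)*1000,a['score'])
E
```

```text
clock: 9.07
tcp_pos: [0.5471, 0.1922, 0.0216]
orientation: [-1.995, -2.425, 0.004]
contact_force: [0.6, 0.2, 0.9]
grip_width: 0.0638
gripper_force: 0.0
clock: 9.32
tcp_pos: [0.5449, 0.2144, 0.0331]
orientation: [1.993, 2.428, 0.004]
contact_force: [-0.3, -0.4, -1.0]
grip_width: 0.0641
gripper_force: 0.0
[0.5445 0.2128 0.0322]
ubolt [0.5318, 0.1668, 0.0042] [-42.7099 -21.4     28.0036] 0.65
ubolt_bend [0.3479, 0.2049, 0.0073] [  30.312  -194.4262   24.8151] 0.98
ubolt_bend [0.5334, 0.276, 0.0056] [64.1102  1.3352 26.6864] 0.76
ubolt_tip_a [0.4429, 0.2074, 0.0021] [  14.3491 -100.747    30.0774] 0.95
ubolt_tip_a [0.4578, 0.0423, 0.0009] [-150.5089 -118.1292   31.1631] 0.91
ubolt_tip_a [0.5282, 0.1693, 0.003] [-39.5603 -24.4481  29.2031] 0.68
ubolt_tip_a [0.5741, 0.1824, 0.0004] [-35.6064  23.1185  31.8422] 0.66
```

View pics/w6.png

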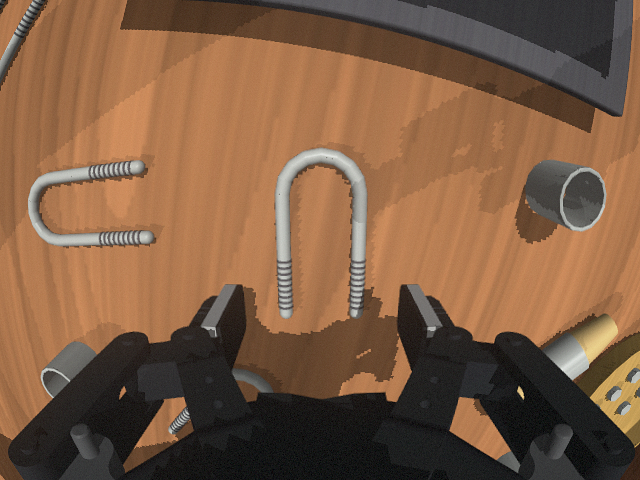

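The U-bolt now lies free of the machine: bend at px (322,149), tips at (287,316) and (356,316), square to the tool. Next I'll check the shift to the bend and the height of the gripper body from the depth image.

Run:
```python
from h import *
p,M=T()
for u,z in [((322,149),.004),((287,314),.004),((356,314),.004),((283,190),.004),((360,190),.004)]: print(u,M.T@(wray(u,z)-p)*1000)
P,d=r.grab_frame('wrist'); c=r.get_calibration('wrist');E=np.array(c['extrinsics']);K=np.array(c['mtx'])
for u,v in [(320,400),(320,410),(320,440),(320,470),(280,405),(360,405),(220,375),(420,375),(240,290)]:
    q=(np.array([u,v],float)-K[:2,2])/K[0,0];th=np.hypot(*q);s=np.r_[q/th*np.sin(th),np.cos(th)];s*=d[v,u]/s[2]
    print((u,v),(M.T@(E[:3,:3]@s+E[:3,3]-p)*1000).round(1))
print(p[2])
for t in ['post','post_shoulder','post_hole_a']:
  for cam in ['side','top']:
    r.grab_frame(cam)
    for a in r.landmark_of(t,cam)[:2]: print(t,cam,np.round(a['xyz'],4),a['score'])
```

```text
(322, 149) [60.4221  0.0166 27.1665]
(287, 314) [-35.6207 -20.8532  27.2639]
(356, 314) [-35.6455  20.3323  27.2187]
(283, 190) [ 38.639  -20.8248  27.2063]
(360, 190) [38.6239 20.3268 27.1611]
(320, 400) [  10.8   -0.8 -101. ]
(320, 410) [  11.4   -0.8 -105.2]
(320, 440) [  11.7   -0.8 -114.9]
(320, 470) [  11.8   -0.8 -123.1]
(280, 405) [  11.9   -9.9 -104.2]
(360, 405) [  11.6    8.3 -103.9]
(220, 375) [  17.3  -24.  -100.7]
(420, 375) [  18.3   22.  -102. ]
(240, 290) [ 10.1 -32.4 -37.6]
0.031213358288336768
post side [ 0.5339 -0.126   0.0008] 0.67
post top [ 0.5324 -0.1241 -0.0025] 0.58
post_shoulder side [ 0.5306 -0.1233  0.0443] 0.9
post_shoulder top [ 0.5319 -0.1275  0.0405] 0.77
post_hole_a side [ 0.5015 -0.1424  0.0463] 0.81
post_hole_a side [ 0.5413 -0.1596  0.0437] 0.69
post_hole_a top [ 0.5402 -0.1612  0.0462] 0.96
post_hole_a top [ 0.4989 -0.1413  0.0455] 0.78
```

```bash
python3 -m jog '[{"fingers":0.062,"x":0.018,"y":0,"z":0.0,"rx":0,"ry":0,"rz":0},{"fingers":0.062,"x":0.017,"y":0,"z":0.02,"rx":0,"ry":0,"rz":0},{"fingers":0.062,"x":0,"y":0,"z":0.025,"rx":0,"ry":0,"rz":0},{"fingers":0.062,"x":0,"y":0,"z":0.0125,"rx":0,"ry":0,"rz":0},{"fingers":0.062,"x":0,"y":0,"z":0.0,"rx":0,"ry":0,"rz":0},{"fingers":0.04,"x":0,"y":0,"z":0.0,"rx":0,"ry":0,"rz":0},{"fingers":0.04,"x":0,"y":0,"z":0.0,"rx":0,"ry":0,"rz":0},{"fingers":0.04,"x":0,"y":0,"z":0.0,"rx":0,"ry":0,"rz":0}]' 60
```

```text
clock: 11.18
tcp_pos: [0.5386, 0.2464, -0.025]
orientation: [1.997, 2.424, 0.002]
contact_force: [-0.1, -0.9, 3.3]
grip_width: 0.0468
gripper_force: 61.8
```

```bash
python3 -m jog '[{"fingers":0.056,"x":0,"y":0,"z":0,"rx":0,"ry":0,"rz":0},{"fingers":0.056,"x":0,"y":0,"z":0.003,"rx":0,"ry":0,"rz":0},{"fingers":0.056,"x":0,"y":0,"z":0,"rx":0,"ry":0,"rz":0}]' 60
python3 -m jog '[{"fingers":0.04,"x":0,"y":0,"z":0,"rx":0,"ry":0,"rz":0},{"fingers":0.04,"x":0,"y":0,"z":0,"rx":0,"ry":0,"rz":0},{"fingers":0.04,"x":0,"y":0,"z":0,"rx":0,"ry":0,"rz":0}]' 60
```

```text
clock: 11.55
tcp_pos: [0.5377, 0.2462, -0.0291]
orientation: [-1.997, -2.425, 0.0]
contact_force: [-0.8, -0.1, -0.5]
grip_width: 0.0562
gripper_force: 0.0
clock: 11.92
tcp_pos: [0.539, 0.2466, -0.0274]
orientation: [1.997, 2.424, 0.003]
contact_force: [-1.5, 0.2, 12.4]
grip_width: 0.0469
gripper_force: 64.4
```

```bash
python3 -m jog '[{"fingers":0.04,"x":0,"y":0,"z":-0.002,"rx":0,"ry":0,"rz":0},{"fingers":0.04,"x":0,"y":0,"z":0,"rx":0,"ry":0,"rz":0}]' 80
python3 -m jog '[{"fingers":0.04,"x":0,"y":0,"z":-0.02,"rx":0,"ry":0,"rz":0},{"fingers":0.04,"x":0,"y":0,"z":-0.04,"rx":0,"ry":0,"rz":0},{"fingers":0.04,"x":0,"y":0,"z":0,"rx":0,"ry":0,"rz":0}]' 80
python3 - <<'E'
from h import *
save('side','s7.png',(200,140,400,290),4)
E
```

```text
clock: 12.18
tcp_pos: [0.5376, 0.2462, -0.027]
orientation: [-1.997, -2.425, 0.001]
contact_force: [-0.4, -0.4, -1.3]
grip_width: 0.0463
gripper_force: 81.9
clock: 12.55
tcp_pos: [0.5404, 0.2471, 0.0369]
orientation: [1.996, 2.423, 0.009]
contact_force: [0.1, 0.5, -1.2]
grip_width: 0.0467
gripper_force: 82.1
```

View pics/s7.png

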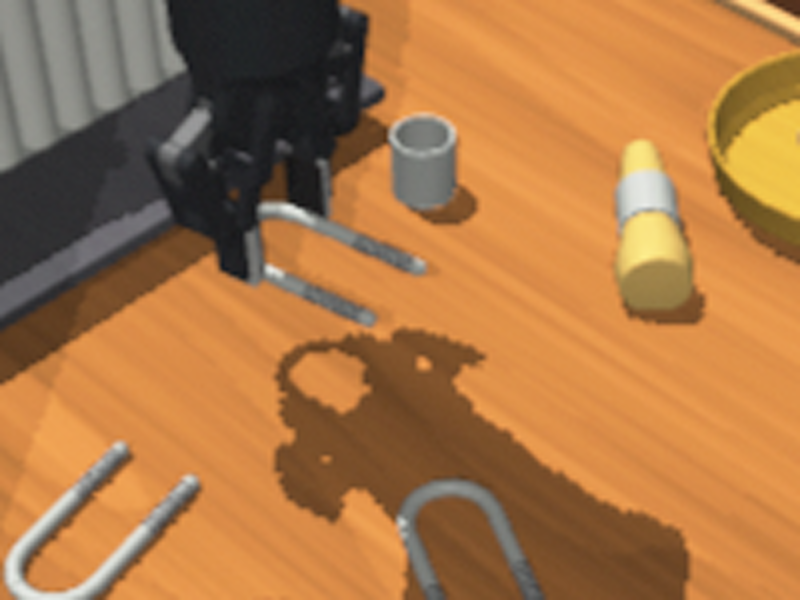

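The U-bolt is held near the bend with its legs level and free. Next I'll turn it and carry it to the approach spot in front of the post.

```bash
python3 -m jog '[{"fingers":0.04,"x":0,"y":0,"z":-0.01,"rx":0,"ry":0,"rz":9},{"fingers":0.04,"x":0,"y":0,"z":0,"rx":0,"ry":0,"rz":9},{"fingers":0.04,"x":0,"y":0,"z":0,"rx":0,"ry":0,"rz":9},{"fingers":0.04,"x":0,"y":0,"z":0,"rx":0,"ry":0,"rz":9},{"fingers":0.04,"x":-0.045,"y":0.03,"z":0,"rx":0,"ry":0,"rz":0},{"fingers":0.04,"x":-0.045,"y":0.03,"z":0,"rx":0,"ry":0,"rz":0},{"fingers":0.04,"x":-0.045,"y":0.03,"z":0,"rx":0,"ry":0,"rz":0},{"fingers":0.04,"x":-0.045,"y":0.03,"z":0,"rx":0,"ry":0,"rz":0}]' 80
cat >> h.py <<'E'
def fit():
    p,M=T(); 
    for cam in ['top','side']:
        D={k:[] for k in ['ubolt_tip_a','post','post_shoulder','post_hole_a']}
        for i in range(5):
            r.grab_frame(cam)
            for k in D: D[k]+= [a['xyz'] for a in r.landmark_of(k,cam)]
        sh=np.array([.533,-.125]); P=np.array(D['post']+D['post_shoulder'])
        P=P[np.hypot(*(P[:,:2]-sh).T)<.015]; 
        ha=np.array(D['post_hole_a']); A=ha[np.hypot(*(ha[:,:2]-[.5404,-.1605]).T)<.015];B=ha[np.hypot(*(ha[:,:2]-[.4996,-.1422]).T)<.015]
        t=np.array(D['ubolt_tip_a']); q=(t-p)@M
        q=q[(abs(abs(q[:,1])-.021)<.008)&(abs(q[:,0]+.072)<.02)&(abs(q[:,2]+.03)<.02)]
        f=lambda X:(X.mean(0)*1000,X.std(0)*1000,len(X)) if len(X) else None
        print(cam,'post',f(P),'\n A',f(A),'\n B',f(B),'\n tips(tool)',f(q[q[:,1]>0]),f(q[q[:,1]<0]))
E
python3 - <<'E'
from h import *
fit(); plan([.5800,-.0235,.048],-25); print(r.get_obs()['clock'],r.get_obs()['joints'])
E
```

```text
clock: 13.6
tcp_pos: [0.5701, 0.0309, 0.0426]
orientation: [-2.648, -1.69, 0.002]
contact_force: [0.6, -0.8, -1.6]
grip_width: 0.0465
gripper_force: 82.0
top post (array([ 534.09, -125.8 ,   20.4 ]), array([ 1.7038,  1.4758, 22.441 ]), 10) 
 A (array([ 540.02, -162.56,   44.94]), array([1.4274, 0.9604, 1.05  ]), 5) 
 B (array([ 498.2 , -142.35,   46.4 ]), array([0.886 , 2.0081, 0.2915]), 4) 
 tips(tool) None None
side post (array([ 532.28, -123.48,   22.19]), array([ 1.5138,  1.7016, 22.3955]), 10) 
 A (array([ 542.16, -162.12,   45.28]), array([1.4651, 1.098 , 1.6702]), 5) 
 B (array([ 501.85 , -143.05 ,   47.075]), array([1.5075, 1.3519, 1.3179]), 4) 
 tips(tool) (array([-68.4922,  25.1283, -30.5528]), array([0.5638, 1.1297, 1.3046]), 5) (array([-72.0047, -21.177 , -27.6156]), array([1.0082, 0.31  , 1.9944]), 5)
tcp [0.5708 0.0324 0.0432] shift [-46.8  32.   -4.8] mm rz 0.1
16.1 [-0.6257  0.5959  0.615   1.9657 -0.5037  0.7355 -0.1441]
```

```bash
python3 -m jog '[{"fingers":0.04,"x":-0.03,"y":0.018,"z":0,"rx":0,"ry":0,"rz":0},{"fingers":0.04,"x":-0.017,"y":0.014,"z":0.01,"rx":0,"ry":0,"rz":0},{"fingers":0.04,"x":0,"y":0,"z":0.015,"rx":0,"ry":0,"rz":0},{"fingers":0.04,"x":0,"y":0,"z":0,"rx":0,"ry":0,"rz":0}]' 80
cat >> h.py <<'E'
def rel(n=6,cams=('top','side')):
    S=[]
    e1=np.array([.9063,-.4226]);e2=np.array([.4226,.9063])
    for cam in cams:
        D=[]
        for i in range(n):
            P,d=r.grab_frame(cam) ; o=r.get_obs(); S.append(np.r_[o['tcp_pos'],o['orientation']])
            D+=[a['xyz'] for a in r.landmark_of('ubolt_tip_a',cam)]
        p=np.mean(S,0)[:3]; D=np.array(D)
        q=np.c_[(D[:,:2]-p[:2])@e1,(D[:,:2]-p[:2])@e2,D[:,2]]*1000
        k=(abs(abs(q[:,0])-21)<11)&(abs(q[:,1]+70)<25)&(D[:,2]>.025)
        q=q[k]
        for s in (1,-1):
            g=q[q[:,0]*s>0]; print(cam,'tip',s,len(g),g.mean(0) if len(g) else '',g.std(0) if len(g) else '')
    S=np.array(S);m=S.mean(0);M=R.from_rotvec(S[-1,3:]).as_matrix()
    print('tcp',m[:3],S[:,:3].std(0),'lat %.1f along-post %.1f'%(m[:2]@e1*1000-536.1,m[:2]@e2*1000-112.1),'yaw',np.degrees(np.arctan2(M[1,1],M[0,1])),r.get_obs()['clock'])
E
python3 - <<'E'
from h import *
rel()
E
```

```text
clock: 16.6
tcp_pos: [0.5786, -0.0225, 0.0167]
orientation: [-2.646, -1.689, 0.004]
contact_force: [-0.0, 0.6, -0.0]
grip_width: 0.0463
gripper_force: 82.1
top tip 1 0  
top tip -1 0  
side tip 1 6 [ 26.1377 -71.6164  48.3167] [1.2105 1.5291 1.7771]
side tip -1 6 [-20.1138 -73.5434  44.9667] [0.8324 1.6844 1.2037]
tcp [ 0.5799 -0.0233  0.0182] [0.0003 0.0005 0.0003] lat -0.6 along-post 111.8 yaw -24.948779807158452 17.8
```

```bash
cat >> h.py <<'E'
def cloud(cam,n=3):
    c=r.get_calibration(cam);E=np.array(c['extrinsics']);K=np.array(c['mtx']);d=np.median([r.grab_frame(cam)[1] for _ in range(n)],0)
    v,u=np.mgrid[0:480,0:640];X=np.dstack([(u-K[0,2])/K[0,0]*d,(v-K[1,2])/K[1,1]*d,d])@E[:3,:3].T+E[:3,3]
    X=X[d>0]; e1=np.array([.9063,-.4226]);e2=np.array([.4226,.9063])
    return np.c_[X[:,:2]@e1*1000-536.1,X[:,:2]@e2*1000-112.1,X[:,2]*1000]
E
python3 - <<'E'
from h import *
for cam in ['side','top']:
    X=cloud(cam); print(cam)
    for lo in range(36,96,10):
        k=(X[:,1]>=lo)&(X[:,1]<lo+10)&(abs(X[:,0])<35)&(X[:,2]>30)&(X[:,2]<65)
        for s in (1,-1):
            g=X[k&(X[:,0]*s>8)]
            if len(g): print(lo,s,len(g),'lat %.1f..%.1f med %.1f z %.1f..%.1f'%(*np.percentile(g[:,0],[5,95,50]),*np.percentile(g[:,2],[5,95])))
    k=(np.hypot(X[:,0],X[:,1])<18)&(X[:,2]>50)&(X[:,2]<80); g=X[k]
    from scipy.optimize import least_squares as L
    s=L(lambda q:np.hypot(g[:,0]-q[0],g[:,1]-q[1])-15,[0,0],loss='soft_l1'); print('post',len(g),s.x,np.abs(s.fun).mean())
    k=(np.hypot(X[:,0],X[:,1])<22)&(X[:,2]>36)&(X[:,2]<48); print('shoulder z',np.median(X[k][:,2]),k.sum())
    k=(abs(X[:,0])<60)&(X[:,1]>-50)&(X[:,1]<-22)&(X[:,2]>70)&(X[:,2]<92);g=X[k];t=g[g[:,2]>83.5]
    print('plate',len(g),'lat',np.percentile(g[:,0],[1,99]),'y',np.percentile(g[:,1],[3,97]),'top z',np.median(t[:,2]) if len(t) else '')
    if len(t)>5: 
        f=np.polyfit(t[:,0],t[:,1],1);print('plate yaw err deg',np.degrees(np.arctan(f[0])),'y0',f[1])
print(T()[0])
E
```

```text
side
36 1 22 lat 17.1..23.4 med 19.8 z 48.5..52.9
36 -1 22 lat -24.9..-19.4 med -22.3 z 48.4..53.9
46 1 26 lat 16.8..23.1 med 18.9 z 48.6..53.8
46 -1 27 lat -25.1..-18.2 med -23.4 z 48.7..53.6
56 1 29 lat 16.6..23.2 med 19.1 z 49.2..53.6
56 -1 28 lat -25.3..-18.6 med -22.7 z 48.5..54.0
66 1 26 lat 16.6..23.4 med 18.6 z 49.7..54.1
66 -1 29 lat -25.5..-18.6 med -23.4 z 49.2..53.9
76 1 21 lat 17.1..22.9 med 18.8 z 49.3..53.7
76 -1 21 lat -25.0..-19.4 med -22.6 z 49.1..54.0
86 1 24 lat 16.6..22.9 med 18.9 z 49.8..53.6
86 -1 24 lat -25.3..-19.0 med -23.2 z 49.5..53.8
post 160 [ 0.6861 -0.0614] 0.5034230864074305
shoulder z 41.15796656292237 97
plate 714 lat [-47.4682  47.4099] y [-40.5293 -24.3462] top z 85.70722585102564
plate yaw err deg 0.5001995235578659 y0 -35.43471818163487
top
post 15 [-0.5477 -1.8697] 0.6056879060246364
shoulder z nan 0
plate 458 lat [-46.3461  48.6017] y [-40.0663 -24.0161] top z 86.31784659500686
plate yaw err deg 0.4206997434144546 y0 -35.26314775291631
[ 0.58   -0.0237  0.0182]
  return _methods._mean(a, axis=axis, dtype=dtype,
  ret = ret.dtype.type(ret / rcount)
```

The depth clouds show the U-bolt mid-line about 1 mm off, level, and 3.5 mm too high for the holes, with the plate turned 0.45°. I'll correct and advance until the tips are just short of the plate.

```bash
python3 -m jog '[{"fingers":0.04,"x":0,"y":0.0005,"z":0.0035,"rx":0,"ry":0,"rz":-0.45},{"fingers":0.04,"x":-0.02,"y":0,"z":0,"rx":0,"ry":0,"rz":0},{"fingers":0.04,"x":-0.025,"y":0,"z":0,"rx":0,"ry":0,"rz":0},{"fingers":0.04,"x":-0.017,"y":0,"z":0,"rx":0,"ry":0,"rz":0},{"fingers":0.04,"x":0,"y":0,"z":0,"rx":0,"ry":0,"rz":0}]' 80
python3 - <<'E'
from h import *
X=cloud('side',4)
for lo in range(-30,45,10):
    k=(X[:,1]>=lo)&(X[:,1]<lo+10)&(abs(X[:,0])<29)&(X[:,2]>42.8)&(X[:,2]<58)&(np.hypot(X[:,0],X[:,1])>16)
    for s in (1,-1):
        g=X[k&(X[:,0]*s>15.5)]
        if len(g)>4: print(lo,s,len(g),'lat %.1f..%.1f z %.1f..%.1f'%(*np.percentile(g[:,0],[5,95]),*np.percentile(g[:,2],[5,95])))
rel(3,('side',))
E
```

```text
clock: 18.73
tcp_pos: [0.5537, -0.0826, 0.0149]
orientation: [2.645, 1.695, -0.001]
contact_force: [0.1, 0.9, -1.3]
grip_width: 0.0463
gripper_force: 82.1
-10 -1 31 lat -23.7..-16.9 z 46.3..50.0
0 -1 31 lat -24.1..-17.5 z 46.2..50.4
10 -1 27 lat -23.9..-17.9 z 46.2..50.4
20 -1 29 lat -24.0..-17.5 z 46.3..50.2
30 1 25 lat 17.9..28.0 z 47.8..56.6
30 -1 40 lat -28.7..-18.2 z 46.9..56.6
40 1 38 lat 18.1..24.6 z 45.7..56.9
side tip 1 0  
side tip -1 3 [-19.0585 -73.1398  40.0333] [0.4002 0.6253 0.33  ]
tcp [ 0.555  -0.0795  0.0146] [0.0001 0.0002 0.    ] lat 0.5 along-post 50.4 yaw -24.439729647759794 19.225
```

Leg b's centre is 20.7 mm off the axis and the bar's middle is at about 46.3 mm, so it lines up with the hole. I'll enter gently.

```bash
python3 -m jog '[{"fingers":0.04,"x":-0.008,"y":0,"z":0,"rx":0,"ry":0,"rz":0},{"fingers":0.04,"x":-0.008,"y":0,"z":0,"rx":0,"ry":0,"rz":0},{"fingers":0.04,"x":-0.006,"y":0,"z":0,"rx":0,"ry":0,"rz":0},{"fingers":0.04,"x":0,"y":0,"z":0,"rx":0,"ry":0,"rz":0}]' 80
python3 - <<'E'
from h import *
for i in range(4): r.grab_frame('side'); o=r.get_obs(); print(o['contact_force'],o['moment'],o['grip_width'])
rel(2,('side',))
E
```

```text
clock: 19.73
tcp_pos: [0.5452, -0.1013, 0.0148]
orientation: [2.643, 1.698, -0.0]
contact_force: [0.2, -0.5, -1.0]
grip_width: 0.0461
gripper_force: 82.1
[ 0.591   0.2128 -0.7384] [-0.0343  0.0557  0.0248] 0.04588081240582164
[-0.0667  0.7484 -0.672 ] [ 0.0529  0.0135 -0.0324] 0.04640536138496158
[ 0.0695 -0.5376 -0.487 ] [-0.0413 -0.0339  0.0188] 0.04601910998562167
[ 0.1272 -1.1587 -0.6682] [0.0328 0.0613 0.0177] 0.04636058426349315
side tip 1 2 [ 26.0486 -70.3952  44.65  ] [0.1449 0.429  0.35  ]
side tip -1 2 [-19.7593 -73.5496  43.1   ] [0.0089 0.4924 0.4   ]
tcp [ 0.5457 -0.1     0.0147] [0. 0. 0.] lat 0.7 along-post 27.8 yaw -24.469501807247507 20.125
```

```bash
python3 -m jog '[{"fingers":0.04,"x":-0.01,"y":0,"z":0,"rx":0,"ry":0,"rz":0},{"fingers":0.04,"x":-0.01,"y":0,"z":0,"rx":0,"ry":0,"rz":0},{"fingers":0.04,"x":-0.006,"y":0,"z":0,"rx":0,"ry":0,"rz":0},{"fingers":0.04,"x":0,"y":0,"z":0,"rx":0,"ry":0,"rz":0}]' 80
python3 -m jog '[{"fingers":0.04,"x":-0.003,"y":0,"z":0,"rx":0,"ry":0,"rz":0},{"fingers":0.04,"x":0,"y":0,"z":0,"rx":0,"ry":0,"rz":0}]' 80
python3 -m jog '[{"fingers":0.04,"x":-0.002,"y":0,"z":0,"rx":0,"ry":0,"rz":0},{"fingers":0.04,"x":0,"y":0,"z":0,"rx":0,"ry":0,"rz":0}]' 80
```

```text
clock: 20.62
tcp_pos: [0.5344, -0.1249, 0.0148]
orientation: [2.643, 1.698, -0.0]
contact_force: [0.5, -0.4, -0.9]
grip_width: 0.0463
gripper_force: 82.1
clock: 20.88
tcp_pos: [0.5335, -0.1268, 0.0147]
orientation: [-2.642, -1.7, -0.0]
contact_force: [0.2, -0.2, -1.1]
grip_width: 0.0463
gripper_force: 82.1
clock: 21.12
tcp_pos: [0.5327, -0.1286, 0.0147]
orientation: [2.642, 1.7, -0.0]
contact_force: [-0.1, -0.1, -1.8]
grip_width: 0.0463
gripper_force: 82.1
```

```bash
python3 -m jog '[{"fingers":0.04,"x":-0.002,"y":0,"z":0,"rx":0,"ry":0,"rz":0},{"fingers":0.04,"x":0,"y":0,"z":0,"rx":0,"ry":0,"rz":0}]' 80
python3 -m jog '[{"fingers":0.04,"x":-0.0015,"y":0,"z":0,"rx":0,"ry":0,"rz":0},{"fingers":0.04,"x":0,"y":0,"z":0,"rx":0,"ry":0,"rz":0}]' 80
python3 - <<'E'
from h import *
rel(3,('side',))
X=cloud('side',3);k=(abs(X[:,0])<10)&(X[:,1]>12)&(X[:,1]<35)&(X[:,2]>42.8)&(X[:,2]<56);print(k.sum(),np.percentile(X[k],[3,50,97],axis=0) if k.sum() else '')
E
```

```text
clock: 21.38
tcp_pos: [0.5326, -0.1289, 0.0147]
orientation: [-2.64, -1.701, -0.002]
contact_force: [1.2, 4.7, -0.7]
grip_width: 0.0463
gripper_force: 82.1
clock: 21.62
tcp_pos: [0.5326, -0.129, 0.0147]
orientation: [-2.639, -1.702, -0.004]
contact_force: [3.7, 7.4, -1.4]
grip_width: 0.0464
gripper_force: 82.1
side tip 1 3 [ 24.7486 -71.0539  46.7667] [0.6568 0.7658 1.8517]
side tip -1 2 [-17.7026 -74.7028  42.65  ] [1.0962 0.8129 0.15  ]
tcp [ 0.5326 -0.129   0.0147] [0. 0. 0.] lat 1.1 along-post -3.9 yaw -24.36180475561455 21.925
1 [[-3.1592 21.8856 47.7108]
 [-3.1592 21.8856 47.7108]
 [-3.1592 21.8856 47.7108]]
```

The bend is home: the tool stopped and shows about 8 N back along +y, at the expected place. I'll lower it onto the shoulder.

```bash
python3 -m jog '[{"fingers":0.04,"x":0,"y":0,"z":0.001,"rx":0,"ry":0,"rz":0},{"fingers":0.04,"x":0,"y":0,"z":0,"rx":0,"ry":0,"rz":0}]' 80
python3 -m jog '[{"fingers":0.04,"x":0,"y":0,"z":0.0006,"rx":0,"ry":0,"rz":0},{"fingers":0.04,"x":0,"y":0,"z":0,"rx":0,"ry":0,"rz":0}]' 80
```

```text
clock: 22.32
tcp_pos: [0.5325, -0.129, 0.0139]
orientation: [-2.638, -1.701, -0.004]
contact_force: [2.1, 8.4, 3.1]
grip_width: 0.0464
gripper_force: 82.3
clock: 22.58
tcp_pos: [0.5325, -0.129, 0.0137]
orientation: [-2.638, -1.701, -0.004]
contact_force: [1.2, 8.8, 7.1]
grip_width: 0.046
gripper_force: 82.8
```

```bash
python3 -m jog '[{"fingers":0.052,"x":0,"y":0,"z":0,"rx":0,"ry":0,"rz":0},{"fingers":0.062,"x":0,"y":0,"z":0,"rx":0,"ry":0,"rz":0},{"fingers":0.066,"x":0,"y":0,"z":0,"rx":0,"ry":0,"rz":0},{"fingers":0.066,"x":0,"y":0,"z":-0.01,"rx":0,"ry":0,"rz":0},{"fingers":0.066,"x":0,"y":0,"z":-0.03,"rx":0,"ry":0,"rz":0},{"fingers":0.066,"x":0,"y":0,"z":-0.05,"rx":0,"ry":0,"rz":0},{"fingers":0.066,"x":0,"y":0,"z":-0.05,"rx":0,"ry":0,"rz":0},{"fingers":0.066,"x":0.05,"y":0,"z":-0.02,"rx":0,"ry":0,"rz":0}]' 80
python3 -m jog '[{"fingers":0.066,"x":0.06,"y":0,"z":0,"rx":0,"ry":0,"rz":0},{"fingers":0.066,"x":0.06,"y":0,"z":0,"rx":0,"ry":0,"rz":0},{"fingers":0.066,"x":0,"y":0,"z":0,"rx":0,"ry":0,"rz":0}]' 80
python3 - <<'E'
from h import *
X=cloud('side',4)
for n,k in [('legA',(X[:,0]>16)&(X[:,0]<27)&(X[:,1]>-28)&(X[:,1]<2)),('legB',(X[:,0]<-16)&(X[:,0]>-27)&(X[:,1]>-28)&(X[:,1]<2)),('bend',(abs(X[:,0])<12)&(X[:,1]>15.5)&(X[:,1]<35)),('thru',(abs(X[:,0])<27)&(X[:,1]<-45)&(X[:,1]>-90))]:
    g=X[k&(X[:,2]>42.3)&(X[:,2]<60)]; print(n,len(g),np.percentile(g,[3,50,97],axis=0).round(1).tolist() if len(g) else '')
a=save('side','s8.png',(370,280,520,392),5)[0]; b=r.grab_frame('top')[0]
A=cv2.imread('pics/s8.png');B=cv2.resize(b[210:310,400:530,::-1],None,fx=2.6,fy=2.6)
c=np.zeros((600,800,3),np.uint8);A=cv2.resize(A,(450,336));c[:336,:450]=A;c[:260,455:455+338]=B
W=a[0:480,0:640,::-1];c[340:600,:347]=cv2.resize(W,(347,260));cv2.imwrite('pics/fin.png',c)
for f in r.landmark_of('ferrule0','side'): print(np.round(f['xyz'],3),f['score'])
E
```

```text
clock: 23.58
tcp_pos: [0.5523, -0.0909, 0.1772]
orientation: [2.647, 1.686, 0.006]
contact_force: [1.8, 0.4, -0.4]
grip_width: 0.066
gripper_force: 0.0
clock: 23.95
tcp_pos: [0.6033, 0.0295, 0.1731]
orientation: [-2.633, -1.711, -0.002]
contact_force: [-0.9, -1.0, -1.0]
grip_width: 0.0659
gripper_force: 0.0
legA 0 
legB 34 [[-23.9, -9.2, 44.8], [-21.4, -4.1, 48.0], [-17.4, 1.8, 49.3]]
bend 13 [[-10.6, 15.8, 46.6], [-7.8, 18.4, 48.5], [-2.4, 21.1, 49.8]]
thru 229 [[-23.2, -75.6, 43.6], [-15.6, -61.2, 47.4], [25.3, -46.2, 49.1]]
[0.753 0.043 0.001] 0.69
[ 0.619 -0.227  0.002] 0.66
```

View pics/fin.png

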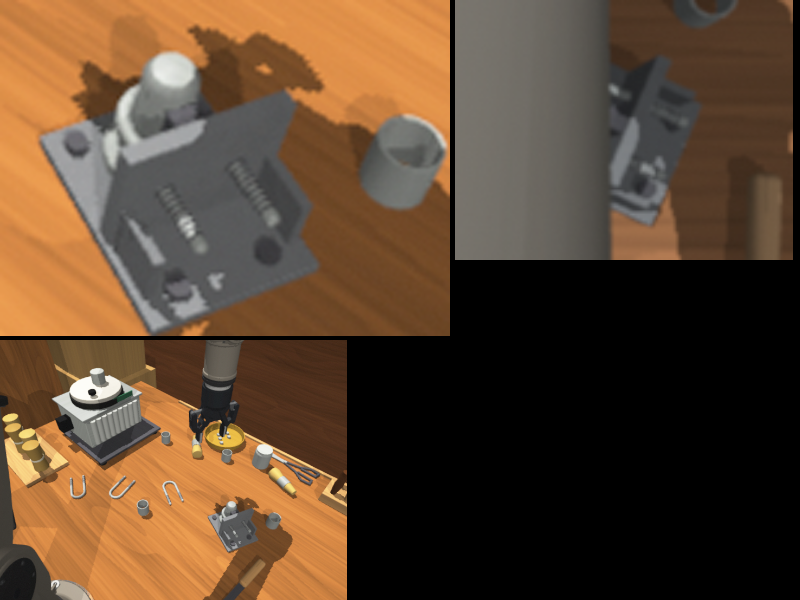

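Both legs stand through the plate, with threaded ends at about px (185,220) and (255,195) in the first panel. The bar's top is at about 49 mm all along, the bend is against the post, and all four ferrules are standing.

```bash
python3 -c "
from bench import r
print(r.hand_in())"
```

```text
the job is handed in; nothing more can be done
None
```

The job is handed in at about 24 s: the U-bolt was drawn out, laid down, regripped near its bend and fitted through both holes, and it now lies level on the shoulder, bend against the post, with all four ferrules still standing.

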